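# Hold the lamp-box cover plate ready over its screw holes

## Task

Pull the little stock cabinet's drawer wide open, lift out the metal cover plate with the upright grip, and leave the drawer open. Then hold the plate level and still about 15 mm above the open lamp box on the cart, its four holes lined up over the four threaded holes in the box's rim so that each threaded hole shows through, without ever setting the plate on the box; finish while still holding it there, for the seller to start the screws. Leave the clay toys alone.

Things in the scene. Friction and masses are not known exactly. Their poses are not given: they have to be found in the camera images.
- cab_drawer0 (a joint): slide of the only drawer of a low wooden cabinet (220 deep x 220 wide x 94 mm high, fixed). 0 = shut, up to 15 mm open at the start, stop at 0.149 m; about 1 N of friction, stays where left. Open-topped drawer, inside 178 mm wide; above the cart top: floor 22, side walls' top 72, front panel's top 81 mm. A divider keeps the plate in the front part, within 158 mm of the drawer's front face
- cab_drawer0_handle (a point): middle of the drawer's steel bar handle: a level bar 11 mm thick, 110 mm long along own y, on two posts 94 mm apart, 35 mm in front of the drawer's face, 56 mm above the cart top. The drawer slides out along this point's own -x axis, roughly towards the robot. The cabinet may stand on the left or the right
- plate_mid (a point): metal cover plate lying flat in the drawer: 76 (own x) x 100 (own y) x 5 mm, about 0.25 kg, long side across the drawer to 0.2 rad. On top in the middle an upright grip rib 12 mm thick (x), 50 long (y), rising 36 mm above the plate. Four 14 mm holes at x +-26, y +-38 mm, same after a half turn: either way round will do. Point on its middle axis, 20.5 mm above the underside; z up
- plate_holeA (a point): centre, on the underside, of the plate's hole at own x +26, y +38 mm
- plate_holeB (a point): centre, on the underside, of the diagonally opposite hole at own x -26, y -38 mm
- box_mid (a point): middle of the open top of the lamp box, a grey steel box fixed to the cart top on the other side from the cabinet. Flat rim 86 (own x) x 110 mm (own y), 60 mm above the cart top, a 35 x 57 mm opening in the middle, four 6 mm threaded holes at x +-26, y +-38 mm; a low pipe runs off from its far (+x) side. Point level with the rim's top; z up
- box_holeA (a point): mouth of the threaded hole at own x +26, y +38 mm of the box, on the rim's top
- box_holeB (a point): mouth of the diagonally opposite threaded hole at own x -26, y -38 mm
- mask_mid (a point): painted clay jaguar mask lying face up, 95 mm across, 34 mm high, loose; point 12 mm above the cart top. Leave alone
- duck_mid (a point): small blue clay duck whistle, 65 mm long, 54 mm high, loose; point 25 mm above the cart top. Leave alone
- goat_mid (a point): polished black clay goat, 75 mm long, 81 mm high, loose; point 38 mm above the cart top. Leave alone

How it is judged:
By the outcome, as a careful person would: the job done as asked, in the order asked, and still so for the second after the job is handed in, while the arm keeps its last pose, push and grip.
It also fails if it takes over 54 s, if anything falls off the work surface, if the arm or the gripper's body presses on something with over 40 N, if the wrist force passes 120 N, or if a joint passes its speed limit or range.

## Robot

A 6-joint arm with a two-finger parallel gripper is mounted at the origin on the work surface. World frame = base frame: x ahead of the robot, y to its left, z up, the work surface at z = 0. Lengths are in mm, angles in rad, forces in N, time in s.
With the tool pointing down it reaches from about 275 to 1000 mm from the base axis. Payload 8.4 kg.
Tool frame: the origin (TCP) lies at the very end of the fingers, on their centre line; the grasp point (between the pads) lies 19 mm behind it; z points along the fingers, x is the direction in which the jaws open and shut, and the axes are right-handed (so a half turn about z gives the same grasp; the last joint's range is limited). The gripper opens to 85 mm and grips with 20 to 120 N. Pads are 22 mm wide; open, the fingers measure 114 mm over their backs; the gripper's body (76 mm by 85 mm) begins 54 mm behind the grasp point. The pads swing forward as they close: fully open they stand 13 mm farther back than shut.
Start: joints at [-1.196, 0.353, 1.633, -0, 1.155, -0.002], TCP at [229.965, -581.157, 231.281] pointing down, gripper open.
Joint ranges: [-2.63, 2.63], [-0.92, 2.1], [0.06, 2.66], [-1.3, 4.44], [0, 2.69], [-3.02, 3.02]. Speed limits (rad/s): [2.22, 2.22, 2.79, 3.14, 3.14, 3.14].

## Interface

Orientations are given as [roll, pitch, yaw] about the fixed x, y, z axes, in that order (R = Rz(yaw) Ry(pitch) Rx(roll)).
In Python, from rig import r gives the robot as it stands. The module is installed in compiled form; this text tells all that it offers.
- The arm moves only by the tool apply_moves, never from a script. Its argument "targets" is a list that holds one entry, the list of rows, each a list of 7 numbers: the gripper's target within -1 to 1 (fully open at 1, half-way at 0, shut at -1), then the shift along the tool's x, y, z in cm, then the turn, a rotation vector about the tool's x, y, z in degrees. A call has 1 to 8 rows; each row is the pose to reach, as a shift and turn from the pose measured when the call began, along the tool's axes at that moment; what a row does not reach only later rows make up. A row lasts 1/10 s, in which the tool goes at most 50 mm and 8.59 degrees, less where a joint would pass 70% of its speed; a pose out of reach is approached as far as the arm can. A call with a gripper value outside its range is refused whole. The fingers move at their own pace and stop on an object; "newtons" is the grip in N (left out, the last holds). Time passes only in rows, so rows that repeat a pose let the fingers close. It gives the time, the measured TCP pose, the force and the opening at its end, in the units of the state.
- r.sense(): the state, without advancing time (a new reading comes with each control period).
- r.grab_frame(name): name is "scene" or "top"; returns a dict with "pixels" (480x640x3 uint8, red, green, blue), "fov_y" (degrees; the focal length in pixels is half the picture's height over the tangent of half this angle, whatever the lens; pixels are square), "cx", "cy" (the principal point, pixels), "D" ([k1, k2, p1, p2, k3] as OpenCV has them; the pictures are not rectified), "R" (3x3) and "t" (3): a world point X has camera coordinates R X + t. Camera axes: x right, y down, z forward; pixel columns grow to the right and rows downward; lengths in mm; the calibration is good to about 2 mm. A picture is of the moment at which its call begins. There is no depth.
- r.sign_off(): hands the job in, once; it reports no verdict.
The state is a dict: "clock": time; "qpos": joint angles; "qvel": joint speeds; "joint_efforts": joint torques, N m; "eef_pos": TCP position; "tcp_rot": TCP orientation; "contact_force": force on the tool from outside, world axes, zero at the start; "wrist_torque": the same for the moment, N m; "opening": opening from 0.0 (shut) to 1.0 (fully open).
Only numpy, scipy, OpenCV 4.12 (cv2) and the standard library are available. Lean on these libraries where they do the work, as an engineer would, in place of code of your own. Each camera call takes 0.05 s, during which the arm holds its last target. There are 200 camera calls.

## Working session

There is one attempt and no reset: what is moved stays moved. The work goes in short steps, Python scripts to look and compute and a tool call to move; the robot and the scene stay as the last step left them, time stands still between calls to the robot, and variables do not carry over. Pictures are saved under pics/ and viewed, about 8 in all and at most 12, crops included, and the job is handed in when it is done.

Besides the shell and the picture viewer there is one more tool, called after "Emit:" as name(argument=value, ...) on one line, values as JSON. apply_moves: Moves the arm, as the interface text tells. Its arguments: {"type":"object","properties":{"targets":{"type":"array"},"newtons":{"type":"number"}},"required":["targets"]}

```bash
mkdir -p pics; cat > h.py <<'E'
import numpy as np, cv2
from scipy.spatial.transform import Rotation as Rn
from rig import r
def grab(n):
    f=r.grab_frame(n); h=f["pixels"].shape[0]; fo=h/2/np.tan(np.radians(f["fov_y"])/2)
    f["K"]=np.array([[fo,0,f["cx"]],[0,fo,f["cy"]],[0,0,1.]]); f["D"]=np.array(f["D"],float)
    f["R"]=np.array(f["R"]);f["t"]=np.array(f["t"]); return f
def save(f,name,crop=None,s=1):
    im=f["pixels"][:,:,::-1]
    if crop: x0,y0,x1,y1=crop; im=im[y0:y1,x0:x1]
    cv2.imwrite("pics/"+name,cv2.resize(im,None,fx=s,fy=s,interpolation=cv2.INTER_CUBIC))
def ray(f,px):
    u=cv2.undistortPoints(np.array(px,float).reshape(-1,1,2),f["K"],f["D"]).reshape(-1,2)
    d=np.c_[u,np.ones(len(u))]@f["R"]; return -f["R"].T@f["t"],d
def onz(f,px,z):
    c,d=ray(f,px); return c+d*((z-c[2])/d[:,2])[:,None]
def proj(f,X):
    return cv2.projectPoints(np.array(X,float).reshape(-1,1,3),cv2.Rodrigues(f["R"])[0],f["t"],f["K"],f["D"])[0].reshape(-1,2)
def tri(f,p,g,q):
    (c,d),(e,k)=ray(f,p),ray(g,q); A=np.c_[d[0],-k[0]]; s=np.linalg.lstsq(A,e-c,rcond=None)[0]
    a,b=c+s[0]*d[0],e+s[1]*k[0]; return (a+b)/2,np.linalg.norm(a-b)
def tool(rot): return Rn.from_euler('xyz',rot).as_matrix()
E
python3 - <<'E'
from h import *
np.set_printoptions(precision=3,suppress=True)
print(r.sense())
for n in("scene","top"):
    f=grab(n);save(f,n+"0.png");print(n,f["fov_y"],f["D"],-f["R"].T@f["t"],f["R"])
E
```

```text
{'clock': 0.0, 'qpos': array([-1.196,  0.354,  1.634,  0.   ,  1.155, -0.002]), 'qvel': array([-0.001, -0.001,  0.   , -0.   ,  0.002, -0.001]), 'joint_efforts': array([ -0.005, -60.525, -34.207,  -0.001,   0.009,  -0.   ]), 'eef_pos': array([ 229.779, -580.693,  230.527]), 'tcp_rot': array([-3.142,  0.001, -1.194]), 'contact_force': array([ 0.643, -0.032,  0.223]), 'wrist_torque': array([ 0.022,  0.017, -0.037]), 'opening': 0.999159135431328}
scene 55.73249255603883 [-0.04  0.    0.    0.    0.  ] [1161.812  604.727  633.92 ] [[-0.733  0.68  -0.012]
 [ 0.38   0.395 -0.836]
 [-0.564 -0.618 -0.548]]
top 52.50905986086104 [-0.101  0.     0.     0.     0.   ] [525.748 -14.59  916.481] [[ 0.013 -1.     0.014]
 [-0.995 -0.015 -0.103]
 [ 0.103 -0.013 -0.995]]
```

View pics/scene0.png

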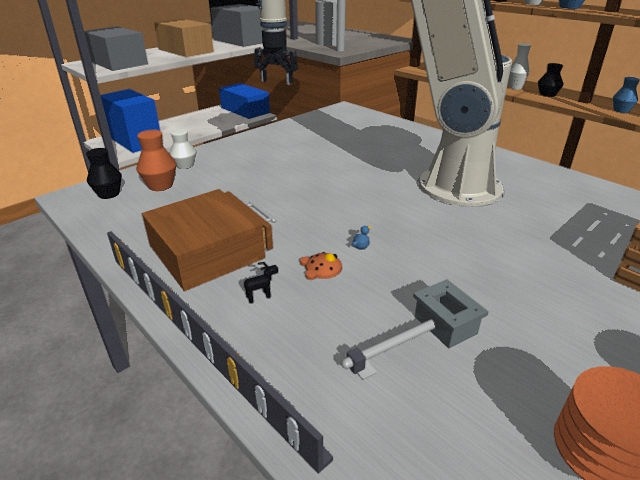

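View pics/top0.png

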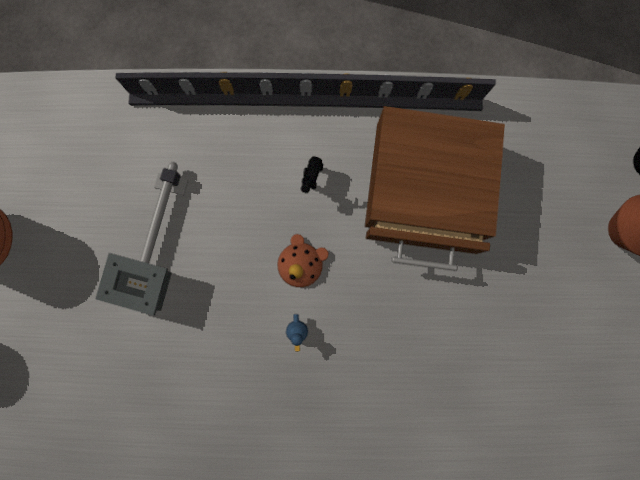

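The scene view shows the cabinet on the right (robot's side) with its handle facing the robot, and the lamp box on the left. In the top view the handle bar runs from about (394,260) to (455,268), and the drawer is slightly open. The box rim is at about (135,284). The toys are at (312,173), (300,262) and (297,333).

```bash
python3 - <<'E'
from h import *
np.set_printoptions(precision=1,suppress=True)
f=grab("top");im=f["pixels"];g=cv2.cvtColor(im,cv2.COLOR_RGB2GRAY)
# handle: bright bar
sub=g[250:280,385:465]; print("bg",np.median(sub),sub.max())
print(onz(f,[[394,260],[455,268]],56))
# box: blobs
c=cv2.resize(im[250:320,90:175],None,fx=9,fy=8,interpolation=cv2.INTER_CUBIC)
c2=cv2.resize(im[225:285,375:475],None,fx=765/100,fy=4,interpolation=cv2.INTER_CUBIC)
c=cv2.resize(im[250:320,90:175],None,fx=7,fy=7,interpolation=cv2.INTER_CUBIC)
c2=cv2.resize(im[240:280,380:470],(595,264),interpolation=cv2.INTER_CUBIC)
cv2.imwrite("pics/c1.png",np.vstack([c,c2[:100]*0,])[:590,:,::-1] if 0 else c[:,:,::-1])
# holes as dark blobs within rim
sub=cv2.resize(g[250:320,90:175],None,fx=4,fy=4,interpolation=cv2.INTER_CUBIC)
bh=cv2.morphologyEx(sub,cv2.MORPH_BLACKHAT,np.ones((25,25),np.uint8))
n,l,s,ce=cv2.connectedComponentsWithStats((bh>25).astype(np.uint8))
for i in range(1,n):
    if s[i,4]>20: p=(ce[i]+.5)/4-.5+[90,250];print(s[i,4],p,onz(f,[p],60)[0])
E
```

```text
bg 104.0 165
[[ 590.3 -163.6   56. ]
 [ 577.3 -273.9   56. ]]
21 [ 90.4 249.9] [600.  381.2  60. ]
921 [148.6 255.7] [591.2 273.4  60. ]
21 [174.1 250.4] [601.4 227.6  60. ]
196 [114.6 263.9] [575.5 334.8  60. ]
62 [ 99. 266.] [571.2 363.4  60. ]
3720 [162.8 290.9] [529.4 245.1  60. ]
48 [119.1 270.6] [563.7 325.9  60. ]
1114 [137.9 277.3] [552.5 291.   60. ]
138 [154.  274.7] [557.6 262.   60. ]
25 [134.7 283.3] [541.7 296.4  60. ]
33 [140.2 284.6] [539.7 286.2  60. ]
151 [106.2 292. ] [525.2 347.7  60. ]
102 [ 90.4 293.2] [522.5 376.8  60. ]
47 [ 95.8 297.3] [515.4 366.3  60. ]
151 [146.1 303.4] [506.8 274.2  60. ]
```

View pics/c1.png

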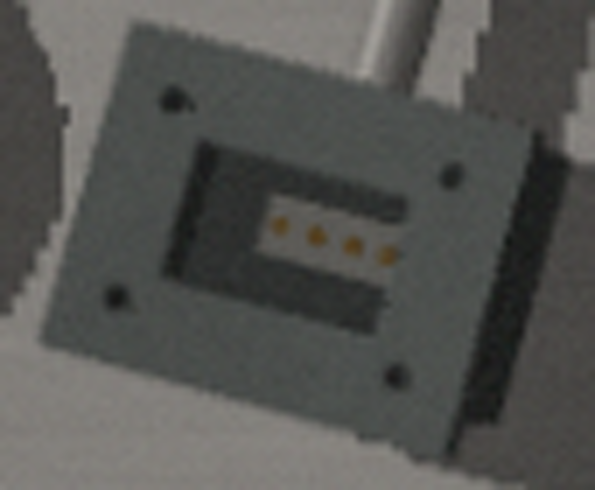

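```bash
cat >> h.py <<'E'
def go(pos,yaw):
    s=r.sense(); T=tool(s["tcp_rot"]); G=tool([np.pi,0,yaw])
    sh=T.T@(np.array(pos)-s["eef_pos"])/10; rv=np.degrees(Rn.from_matrix(T.T@G).as_rotvec())
    print("t",round(s["clock"],2),"pos",s["eef_pos"].round(1),"rot",s["tcp_rot"].round(3),"F",s["contact_force"].round(1),"op",round(s["opening"],3))
    print("shift cm",sh.round(2),"turn",rv.round(2))
E
python3 -c "
from h import *
go([582,-218.6,150],-0.117)"
```

```text
t 0.15 pos [ 229.8 -580.8  230.7] rot [-3.142e+00  1.000e-03 -1.194e+00] F [ 0.4  0.6 -0.7] op 1.001
shift cm [-20.71 -46.07   8.09] turn [-4.000e-02  6.000e-02 -6.171e+01]
```

Emit:
apply_moves(targets=[[[-0.4,-2,-4.6,0.6,0,0,-7],[-0.4,-5,-11,1.5,0,0,-15],[-0.4,-8,-17,2.5,0,0,-23],[-0.4,-11,-24,3.5,0,0,-31],[-0.4,-14,-30.5,4.5,0,0,-39],[-0.4,-17,-37,5.5,0,0,-47],[-0.4,-19.5,-43,6.5,0,0,-55],[-0.4,-20.7,-46.1,7,0,0,-61.7]]], newtons=30)

```text
clock: 0.95
eef_pos: [505.9, -294.1, 176.5]
tcp_rot: [-3.141, 0.001, -0.112]
contact_force: [-0.0, -1.4, 0.2]
opening: 0.3
```

```bash
python3 - <<'E'
from h import *
go([582.5,-218.6,44],-0.117)
f=grab("top");save(f,"t1.png",(340,180,520,300),4)
E
```

```text
t 0.95 pos [ 505.9 -294.1  176.5] rot [-3.141e+00  1.000e-03 -1.120e-01] F [-0.  -1.4  0.2] op 0.3
shift cm [ 6.77 -8.34 13.25] turn [-0.05  0.03  0.31]
```

View pics/t1.png

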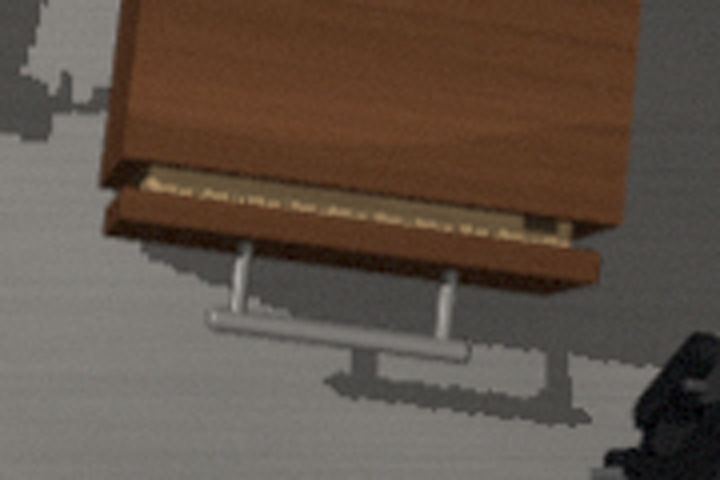

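The crop shows the bar from (207,318) to (468,351), centre about (424.4,263.6) in the full picture. That agrees with the first estimate. Next I go over the bar and descend.

Emit:
apply_moves(targets=[[[-0.4,3.4,-4.2,2,0,0,0],[-0.4,6.8,-8.3,3.5,0,0,0],[-0.4,6.8,-8.3,4,0,0,0.3],[-0.4,6.8,-8.3,7,0,0,0.3],[-0.4,6.8,-8.3,10,0,0,0.3],[-0.4,6.8,-8.3,12,0,0,0.3],[-0.4,6.8,-8.3,13.2,0,0,0.3],[-0.4,6.8,-8.3,13.2,0,0,0.3]]])

```text
clock: 1.8
eef_pos: [585.5, -212.8, 42.2]
tcp_rot: [-3.137, 0.002, -0.108]
contact_force: [-0.2, 0.2, 0.2]
opening: 0.304
```

Emit:
apply_moves(targets=[[[-0.8,0,0,0,0,0,0],[-1,0,0,0,0,0,0],[-1,0,0,0,0,0,0],[-1,0,0,0,0,0,0],[-1,0,0,0,0,0,0]]], newtons=40)

```text
clock: 2.3
eef_pos: [585.9, -213.1, 42.9]
tcp_rot: [-3.137, 0.001, -0.109]
contact_force: [-0.2, -1.3, 0.9]
opening: 0.108
```

```bash
python3 - <<'E'
from h import *
go([582.5,-218.6,44],-0.117)
E
```

```text
t 2.3 pos [ 585.9 -213.1   42.9] rot [-3.137e+00  1.000e-03 -1.090e-01] F [-0.2 -1.3  0.9] op 0.108
shift cm [-0.28  0.59 -0.11] turn [-0.25  0.05  0.48]
```

Emit:
apply_moves(targets=[[[-1,-1,0,0,0,0,0],[-1,-3,0,0,0,0,0],[-1,-5,0,0,0,0,0],[-1,-7,-0.1,0,0,0,0],[-1,-9,-0.1,0,0,0,0],[-1,-11,-0.1,0,0,0,0],[-1,-12.5,-0.1,0,0,0,0],[-1,-12.5,-0.1,0,0,0,0]]])

```text
clock: 3.1
eef_pos: [458.6, -197.9, 43.0]
tcp_rot: [-3.137, 0.004, -0.109]
contact_force: [-1.2, -0.1, -6.5]
opening: 0.111
```

```bash
python3 - <<'E'
from h import *
go([582.5,-218.6,44],-0.117)
f=grab("top");save(f,"t2.png",(340,160,540,360),3)
E
```

```text
t 3.1 pos [ 458.6 -197.9   43. ] rot [-3.137  0.004 -0.109] F [-1.2 -0.1 -6.5] op 0.111
shift cm [12.54  0.71 -0.15] turn [-0.28  0.21  0.46]
```

View pics/t2.png

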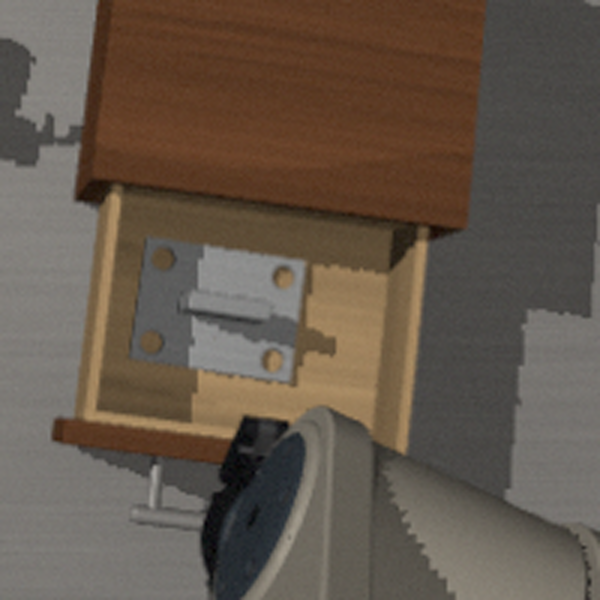

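The drawer came out with the plate visible, its rib at about (227,305) in the crop. I pull on gently to the stop.

Emit:
apply_moves(targets=[[[-1,-0.6,0,0,0,0,0],[-1,-1.1,0,0,0,0,0],[-1,-1.1,0,0,0,0,0]]])

```text
clock: 3.45
eef_pos: [448.1, -196.6, 43.0]
tcp_rot: [-3.137, 0.004, -0.109]
contact_force: [-0.3, 0.5, -4.8]
opening: 0.108
```

Emit:
apply_moves(targets=[[[-1,-0.5,0,0,0,0,0],[-1,-0.5,0,0,0,0,0]]])

```text
clock: 3.65
eef_pos: [446.3, -196.5, 43.1]
tcp_rot: [-3.137, -0.003, -0.11]
contact_force: [14.1, 3.9, -17.5]
opening: 0.11
```

Stop reached. Now relax, release and lift off.

Emit:
apply_moves(targets=[[[-0.6,0.1,0,0,0,0,0],[-0.4,0.1,0,0,0,0,0],[-0.4,0.1,0,0,0,0,0],[-0.4,0.1,0,-3,0,0,0],[-0.4,0.1,0,-7,0,0,0],[-0.4,0.1,0,-11,0,0,0],[-0.4,-4,3,-15,0,0,0],[-0.4,-8,8,-18,0,0,0]]])

```text
clock: 4.45
eef_pos: [379.8, -246.8, 208.8]
tcp_rot: [-3.138, -0.005, -0.107]
contact_force: [0.6, -1.2, 0.2]
opening: 0.303
```

Emit:
apply_moves(targets=[[[-0.4,0,5,-1,0,0,0],[-0.4,0,10,-1,0,0,0],[-0.4,0,15,-1,0,0,0],[-0.4,0,18,-1,0,0,0],[-0.4,0,18,-1,0,0,0]]])

```text
clock: 4.95
eef_pos: [359.6, -429.5, 218.3]
tcp_rot: [-3.14, -0.005, -0.11]
contact_force: [1.1, 0.4, -0.7]
opening: 0.301
```

```bash
python3 - <<'E'
from h import *
go([450,-198,160],-0.117)
f=grab("top");save(f,"t3.png",(360,200,500,340),4)
g=grab("scene");cv2.imwrite("pics/s3full.png",g["pixels"][:,:,::-1])
E
```

```text
t 4.95 pos [ 359.6 -429.5  218.3] rot [-3.14  -0.005 -0.11 ] F [ 1.1  0.4 -0.7] op 0.301
shift cm [  6.41 -23.99   5.91] turn [-0.11 -0.29  0.4 ]
```

View pics/t3.png

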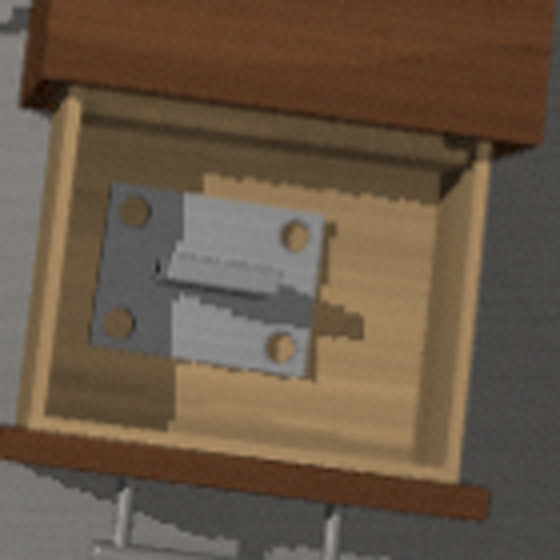

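```bash
python3 - <<'E'
from h import *
np.set_printoptions(precision=1,suppress=True)
f=grab("top");im=f["pixels"]
x=cv2.resize(im[200:340,360:500],None,fx=4,fy=4,interpolation=cv2.INTER_CUBIC)
s=cv2.cvtColor(x,cv2.COLOR_RGB2HSV)[:,:,1]
P=[]
for c in[(135,211),(295,236),(119,323),(281,348)]:
    w=s[c[1]-25:c[1]+25,c[0]-25:c[0]+25].astype(np.uint8)
    _,b=cv2.threshold(w,0,1,cv2.THRESH_OTSU)
    n,l,st,ce=cv2.connectedComponentsWithStats(b); k=l[25,25]
    p=(ce[k]+np.array(c)-25+.5)/4-.5+[360,200]; P.append(p); print(st[k],p)
W=onz(f,P,25.5);print(W,W.mean(0))
x=(W[0]-W[2]+W[1]-W[3])/2;y=(W[0]-W[1]+W[2]-W[3])/2
print(np.linalg.norm(x),np.linalg.norm(y),np.arctan2(x[1],x[0]),np.arctan2(-y[0],y[1]))
c=W.mean(0);yaw=(np.arctan2(x[1],x[0])*52+np.arctan2(-y[0],y[1])*76)/128
go([c[0],c[1],160],yaw)
# rib check with cabinet edges
g=grab("scene");print(proj(g,[[c[0],c[1],63]]))
E
```

```text
[  9  11  30  29 678] [393.  252.4]
[ 12  12  26  29 601] [433.3 258.8]
[ 10   9  29  32 720] [389.1 280.3]
[ 11  10  28  31 634] [429.7 286.5]
[[ 606.5 -167.1   25.5]
 [ 595.8 -242.3   25.5]
 [ 555.  -159.7   25.5]
 [ 544.4 -235.1   25.5]] [ 575.4 -201.    25.5]
52.0002583909482 76.09391313420295 -0.1418519896035712 -0.14049637035593562
t 5.1 pos [ 360.  -425.   217.9] rot [-3.1 -0.  -0.1] F [-0.1 -0.3  0.2] op 0.3
shift cm [ 19.  -24.6   6. ] turn [-0.3 -0.2  1.9]
[[268.8 209.9]]
```

Emit:
apply_moves(targets=[[[0,4,-5,1,0,0,0.5],[0,8,-10,2,0,0,1],[0,12,-15,3,0,0,1.9],[0,16,-20,4,0,0,1.9],[0,19,-24.6,6,0,0,1.9],[0,19,-24.6,6,0,0,1.9],[0,19,-24.6,6,0,0,1.9]]])

```text
clock: 5.85
eef_pos: [577.2, -195.2, 159.0]
tcp_rot: [-3.136, -0.003, -0.136]
contact_force: [-0.1, -0.3, 0.2]
opening: 0.502
```

```bash
python3 - <<'E'
from h import *
go([575.4,-201,35],-0.141)
E
```

```text
t 5.85 pos [ 577.2 -195.2  159. ] rot [-3.136e+00 -3.000e-03 -1.360e-01] F [-0.1 -0.3  0.2] op 0.502
shift cm [-0.14  0.67 12.4 ] turn [-0.33 -0.18  0.31]
```

Emit:
apply_moves(targets=[[[0,-0.1,0.7,2,-0.3,-0.2,0.3],[0,-0.1,0.7,5,-0.3,-0.2,0.3],[0,-0.1,0.7,7,-0.3,-0.2,0.3],[0,-0.1,0.7,7,-0.3,-0.2,0.3],[0,-0.1,0.7,7,-0.3,-0.2,0.3]]])

```text
clock: 6.35
eef_pos: [575.3, -201.2, 89.5]
tcp_rot: [-3.141, 0.001, -0.14]
contact_force: [0.4, 0.1, 0.2]
opening: 0.499
```

```bash
python3 - <<'E'
from h import *
go([575.4,-201,35],-0.141)
E
```

```text
t 6.35 pos [ 575.3 -201.2   89.5] rot [-3.141e+00  1.000e-03 -1.400e-01] F [0.4 0.1 0.2] op 0.499
shift cm [ 0.01 -0.02  5.45] turn [-0.03  0.04  0.05]
```

Emit:
apply_moves(targets=[[[0,0,0,2,0,0,0],[0,0,0,4,0,0,0],[0,0,0,5.3,0,0,0],[0,0,0,5.3,0,0,0],[-0.4,0,0,5.3,0,0,0],[-1,0,0,5.3,0,0,0],[-1,0,0,5.3,0,0,0],[-1,0,0,5.3,0,0,0]]], newtons=60)

```text
clock: 7.15
eef_pos: [576.2, -201.5, 37.8]
tcp_rot: [-3.141, -0.001, -0.14]
contact_force: [-1.0, 0.7, 7.5]
opening: 0.129
```

Emit:
apply_moves(targets=[[[-1,0,0,0,0,0,0],[-1,0,0,0,0,0,0],[-1,0,0,-1,0,0,0],[-1,0,0,-2,0,0,0],[-1,0,0,-2,0,0,0]]])

```text
clock: 7.65
eef_pos: [577.3, -201.9, 59.7]
tcp_rot: [3.141, -0.004, -0.14]
contact_force: [0.2, -0.8, -2.0]
opening: 0.131
```

```bash
python3 - <<'E'
from h import *
go([575.4,-201,210],-0.141)
E
```

```text
t 7.65 pos [ 577.3 -201.9   59.7] rot [ 3.141 -0.004 -0.14 ] F [ 0.2 -0.8 -2. ] op 0.131
shift cm [ -0.15  -0.06 -15.03] turn [ 0.03 -0.23  0.05]
```

Emit:
apply_moves(targets=[[[-1,0,0,-3,0,0,0],[-1,0,0,-6,0,0,0],[-1,0,0,-10,0,0,0],[-1,0,0,-14,0,0,0],[-1,0,0,-15,0,0,0],[-1,0,0,-15,0,0,0]]])

```text
clock: 8.25
eef_pos: [577.8, -202.1, 211.7]
tcp_rot: [3.14, -0.008, -0.14]
contact_force: [1.0, -0.0, -2.4]
opening: 0.129
```

```bash
python3 - <<'E'
from h import *
go([541.3,304.7,180],-0.244)
f=grab("top");save(f,"t4.png",(330,140,530,340),2)
E
```

```text
t 8.25 pos [ 577.8 -202.1  211.7] rot [ 3.14  -0.008 -0.14 ] F [ 1.  -0.  -2.4] op 0.129
shift cm [-10.72 -49.68   3.03] turn [ 0.05 -0.45  5.95]
```

View pics/t4.png

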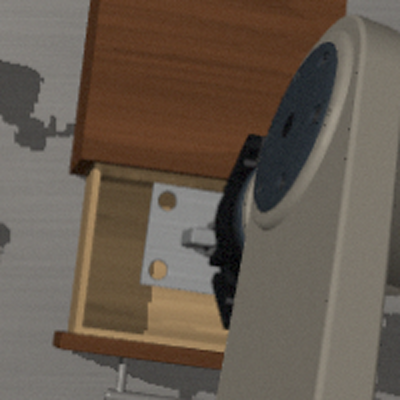

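The plate is in the grip at about (185,235) in the crop, and the drawer stays open. Now carry it to the box.

Emit:
apply_moves(targets=[[[-1,-0.4,-2,0,0,0,0.3],[-1,-1,-5,0,0,0,0.7],[-1,-2,-9,0,0,-0.2,1.2],[-1,-2.8,-13,0,0,-0.4,1.7],[-1,-3.6,-17,0,0,-0.4,2.2],[-1,-4.5,-21,0,0,-0.4,2.7],[-1,-5.4,-25,0.5,0,-0.4,3.2],[-1,-6.2,-29,1,0,-0.4,3.6]]])

```text
clock: 9.1
eef_pos: [554.1, 95.4, 196.8]
tcp_rot: [3.14, 0.006, -0.204]
contact_force: [0.8, -1.2, -2.2]
opening: 0.129
```

```bash
python3 - <<'E'
from h import *
go([541.3,304.7,180],-0.244)
E
```

```text
t 9.1 pos [554.1  95.4 196.8] rot [ 3.14   0.006 -0.204] F [ 0.8 -1.2 -2.2] op 0.129
shift cm [ -5.48 -20.24   1.67] turn [0.11 0.32 2.32]
```

Emit:
apply_moves(targets=[[[-1,-1.2,-5,0,0,0.1,0.6],[-1,-2.4,-9,0.5,0,0.2,1.1],[-1,-3.6,-13.5,1,0.1,0.3,1.6],[-1,-4.7,-17.5,1.4,0.1,0.3,2.1],[-1,-5.3,-19.5,1.6,0.1,0.3,2.3],[-1,-5.5,-20.2,1.7,0.1,0.3,2.3],[-1,-5.5,-20.2,1.7,0.1,0.3,2.3]]])

```text
clock: 9.8
eef_pos: [539.7, 304.5, 177.5]
tcp_rot: [3.139, 0.003, -0.242]
contact_force: [-0.2, -0.1, -3.2]
opening: 0.133
```

```bash
python3 - <<'E'
from h import *
go([541.3,304.7,130],-0.244)
f=grab("top");g=grab("scene")
a=cv2.resize(f["pixels"][200:340,60:230],(510,420));b=cv2.resize(g["pixels"][200:370,350:540],(285,255))
o=np.zeros((420,800,3),np.uint8);o[:,:510]=a;o[:255,512:797]=b
cv2.imwrite("pics/m5.png",o[:,:,::-1]); cv2.imwrite("pics/full5.png",f["pixels"][:,:,::-1])
E
```

```text
t 9.8 pos [539.7 304.5 177.5] rot [ 3.139e+00  3.000e-03 -2.420e-01] F [-0.2 -0.1 -3.2] op 0.133
shift cm [ 0.16 -0.07  4.75] turn [0.15 0.15 0.12]
```

View pics/m5.png

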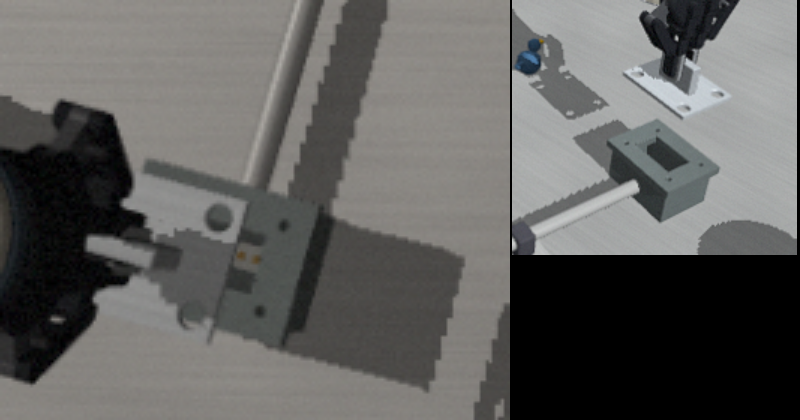

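The plate hovers over the box. From the top, its two −y holes show at about (132.7,272) and (123,305), with the box beneath. The scene view shows it level, with three holes visible. Next I lower it part way and measure its height.

Emit:
apply_moves(targets=[[[-1,0.1,0,2,0.1,0.1,0],[-1,0.15,-0.1,4,0.1,0.1,0.1],[-1,0.15,-0.1,6,0.1,0.1,0.1],[-1,0.15,-0.1,7.5,0.1,0.1,0.1],[-1,0.15,-0.1,7.5,0.1,0.1,0.1],[-1,0.15,-0.1,7.5,0.1,0.1,0.1]]])

```text
clock: 10.5
eef_pos: [542.3, 303.1, 103.8]
tcp_rot: [3.141, -0.0, -0.246]
contact_force: [0.1, 0.3, -1.7]
opening: 0.129
```

```bash
python3 - <<'E'
from h import *
go([541.3,304.7,91],-0.244)
f=grab("top");g=grab("scene")
a=cv2.resize(f["pixels"][235:325,70:180],(440,360),interpolation=cv2.INTER_CUBIC);b=cv2.resize(g["pixels"][240:340,400:500],(360,360),interpolation=cv2.INTER_CUBIC)
cv2.imwrite("pics/m6.png",np.hstack([a,b])[:,:,::-1])
Ry=tool([0,0,-.244]);X=[541.3,304.7,0]+np.array([[26,38,0],[26,-38,0],[-26,38,0],[-26,-38,0]])@Ry.T
for n,q in(("top",f),("scene",g)):
  for z in(60,89):X[:,2]=z;print(n,z,proj(q,X).round(1).tolist())
E
```

```text
t 10.5 pos [542.3 303.1 103.8] rot [ 3.141 -0.    -0.246] F [ 0.1  0.3 -1.7] op 0.129
shift cm [-0.14 -0.13  1.28] turn [ 0.02 -0.   -0.13]
top 60 [[114.3, 263.8], [154.3, 274.9], [106.1, 292.0], [146.1, 303.3]]
top 89 [[107.7, 262.7], [148.9, 274.1], [99.2, 291.8], [140.5, 303.6]]
scene 60 [[453.9, 319.2], [426.0, 295.1], [474.9, 309.3], [446.4, 286.4]]
scene 89 [[456.6, 307.1], [427.9, 283.3], [477.9, 297.3], [448.7, 274.8]]
```

View pics/m6.png

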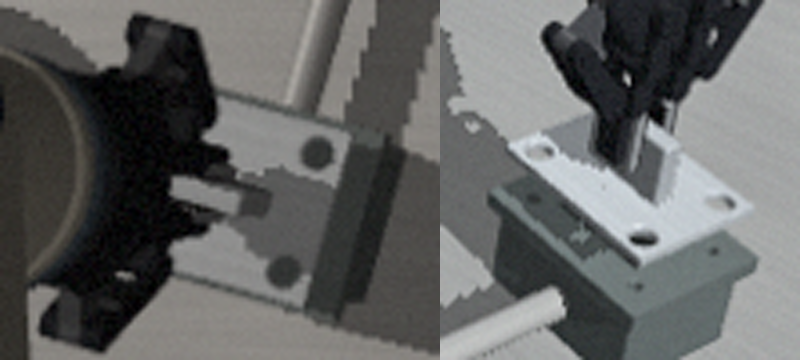

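In the top crop the plate's −y holes are at (317,153) and (285,272). In the scene crop the plate's holes are at (541,152), (644,238) and (721,202), with the box holes below at (534,199), (637,286) and (713,250). I triangulate from these.

```bash
python3 - <<'E'
from h import *
np.set_printoptions(precision=1,suppress=True)
f=grab("top");g=grab("scene")
T=lambda x,y:[(x+.5)/4-.5+70,(y+.5)/4-.5+235]
S=lambda x,y:[(x-440+.5)/3.6-.5+400,(y+.5)/3.6-.5+240]
print("plate +-",tri(f,T(317,153),g,S(541,152)))
bx=dict(pm=[154.3,274.9],pp=[114.3,263.8],mp=[106.1,292]);bs=dict(pm=S(534,199),pp=S(637,286),mp=S(713,250))
for k in bx: print("box",k,tri(f,bx[k],g,bs[k]))
for z in(91,93,95):
  print(z,"top +-,--",onz(f,[T(317,153),T(285,272)],z).tolist())
  W=onz(g,[S(541,152),S(644,238),S(721,202)],z); print("  scene",W, (W[0]+W[2])/2)
print("box scene",onz(g,list(bs.values()),60))
print(go([541.3,304.7,91],-.244))
E
```

```text
plate +- (array([559. , 260.9,  92.9]), np.float64(1.1376034401248554))
box pm (array([557.4, 261.3,  60.2]), np.float64(0.36295250791595696))
box pp (array([575.5, 335.6,  60.2]), np.float64(0.7811259658924274))
box mp (array([524.9, 348.1,  60.4]), np.float64(0.9687219793038264))
91 top +-,-- [[559.4109034403613, 261.09072821056753, 91.0], [508.5323443387091, 272.8443208264774, 91.0]]
  scene [[556.3 260.   91. ]
 [575.2 334.1  91. ]
 [524.  346.2  91. ]] [540.2 303.1  91. ]
93 top +-,-- [[559.3293435615676, 260.4228010629863, 93.0], [508.5740545130358, 272.1479167327778, 93.0]]
  scene [[558.5 261.3  93. ]
 [577.3 335.1  93. ]
 [526.3 347.2  93. ]] [542.4 304.2  93. ]
95 top +-,-- [[559.247783682774, 259.7548739154051, 95.0], [508.6157646873625, 271.4515126390782, 95.0]]
  scene [[560.8 262.6  95. ]
 [579.5 336.1  95. ]
 [528.7 348.1  95. ]] [544.7 305.3  95. ]
box scene [[557.3 261.   60. ]
 [574.9 335.8  60. ]
 [524.  348.2  60. ]]
t 10.7 pos [542.7 303.9 104.7] rot [-3.1 -0.  -0.2] F [ 0.2 -0.4 -1.8] op 0.126
shift cm [-0.2 -0.   1.4] turn [-0.1 -0.1 -0.1]
None
```

Emit:
apply_moves(targets=[[[-1,-0.1,0,0.7,0,0,0],[-1,-0.15,0,1.3,0,0,0],[-1,-0.15,0,1.3,0,0,0],[-1,-0.15,0,1.3,0,0,0],[-1,-0.15,0,1.3,0,0,0],[-1,-0.15,0,1.3,0,0,0]]])

```text
clock: 11.3
eef_pos: [541.4, 304.4, 91.8]
tcp_rot: [-3.14, -0.002, -0.246]
contact_force: [-0.4, -0.2, -3.0]
opening: 0.128
```

```bash
python3 - <<'E'
from h import *
f=grab("top");g=grab("scene")
go([541.3,304.5,91],-0.244)
a=cv2.resize(f["pixels"][235:325,70:180],(440,360),interpolation=cv2.INTER_CUBIC);b=cv2.resize(g["pixels"][240:340,400:500],(360,360),interpolation=cv2.INTER_CUBIC)
cv2.imwrite("pics/m7.png",np.hstack([a,b])[:,:,::-1]); cv2.imwrite("pics/full7.png",np.hstack([f["pixels"],g["pixels"]])[:,:,::-1])
E
```

```text
t 11.4 pos [541.4 304.3  91.8] rot [-3.14e+00 -2.00e-03 -2.46e-01] F [ 0.2 -0.2 -2.1] op 0.129
shift cm [-0.01 -0.02  0.08] turn [-0.07 -0.1  -0.09]
```

View pics/m7.png

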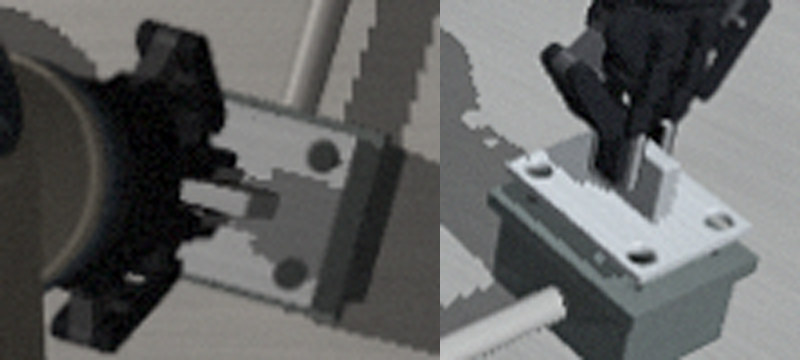

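In the top crop the plate's −y holes are now at (323,156) and (290,273). In the scene crop they are at (540,171), (643,256) and (719,221). I check these against the box.

```bash
python3 - <<'E'
from h import *
np.set_printoptions(precision=1,suppress=True)
f=grab("top");g=grab("scene")
T=lambda x,y:[(x+.5)/4-.5+70,(y+.5)/4-.5+235]
S=lambda x,y:[(x-440+.5)/3.6-.5+400,(y+.5)/3.6-.5+240]
print(tri(f,T(323,156),g,S(540,171)))
print(onz(f,[T(323,156),T(290,273)],80.8),onz(g,[S(540,171),S(643,256),S(719,221)],80.8))
im=f["pixels"];print("drawer front px check; toys: ")
for nm,p,z in(("duck",(297,333),25),("mask",(300,262),12)):print(nm,onz(f,[p],z))
go([541.3,304.7,91],-.244)
cv2.imwrite("pics/full8.png",im[:,:,::-1])
E
```

```text
(array([558.4, 262.1,  80.6]), np.float64(0.5941696605514464))
[[558.6 261.8  80.8]
 [507.9 274.2  80.8]] [[558.4 262.4  80.8]
 [575.9 335.9  80.8]
 [525.8 348.3  80.8]]
drawer front px check; toys: 
duck [[457.4   7.7  25. ]]
mask [[587.4   4.6  12. ]]
t 11.5 pos [541.3 304.3  91.8] rot [-3.1 -0.  -0.2] F [ 0.2  0.2 -1.7] op 0.125
shift cm [-0.  -0.   0.1] turn [-0.1 -0.1 -0.1]
```

View pics/full8.png

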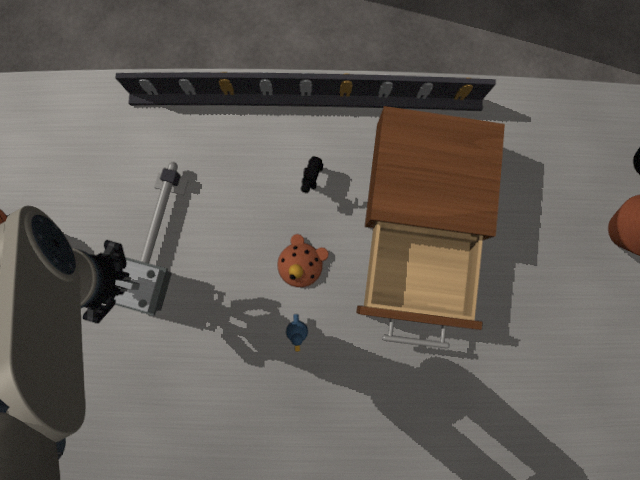

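The plate is within about 1 mm of the box holes, with a gap of about 15.6 mm. The drawer is open and empty, and the toys sit where they were. One tiny trim and settle, then hand in.

Emit:
apply_moves(targets=[[[-1,-0.08,0,0.05,-0.1,-0.1,0],[-1,-0.08,0,0.05,-0.1,-0.1,0],[-1,-0.08,0,0.05,-0.1,-0.1,0],[-1,-0.08,0,0.05,-0.1,-0.1,0],[-1,-0.08,0,0.05,-0.1,-0.1,0],[-1,-0.08,0,0.05,-0.1,-0.1,0],[-1,-0.08,0,0.05,-0.1,-0.1,0]]])

```text
clock: 12.2
eef_pos: [540.6, 304.5, 91.3]
tcp_rot: [3.141, 0.0, -0.246]
contact_force: [0.6, -0.1, -2.9]
opening: 0.128
```

```bash
python3 - <<'E'
from h import *
go([540.5,304.3,91.2],-.244); s=r.sense(); print(abs(s["qvel"]).max())
if np.linalg.norm(s["eef_pos"]-[540.5,304.3,91.2])<2: print(r.sign_off())
E
```

```text
t 12.2 pos [540.6 304.5  91.3] rot [ 3.141  0.    -0.246] F [ 0.6 -0.1 -2.9] op 0.128
shift cm [-0.    0.02  0.01] turn [ 0.04  0.01 -0.09]
0.0008507024042062387
the job is handed in; nothing more can be done
None
```

The job is handed in at 12.2 s, with the arm still holding the plate over the lamp box. I pulled the drawer to its stop, released the handle, lifted the plate out by its rib and carried it across. The drawer is still open.

- **Alignment:** the last camera check put all four plate holes about 1 mm from the box's threaded holes, with the underside about 15.6 mm above the rim. A 0.8 mm trim after that brings the gap to about 15 mm; I did not take another picture after it.
- **Not seen directly:** the threaded holes were never looked at straight down through the plate. The gripper hid one plate hole from both cameras, so I took that one from the plate's geometry.
- **Level and still:** tilt is within about 0.001 rad and joint speed was below 0.001 rad/s. The force reading was about −3 N, close to the plate's own weight of about 2.5 N, so nothing is pressing on it.
- **Rest of the scene:** the top view shows the drawer open and empty and the mask, duck and goat where they were. No check failed.

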